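# Park the collet wrench on its interlock post, then hold the jog lever on step three

### The job

Jog the collet spindle from its console, whose interlock lets it run only while the collet wrench is parked. First park the blue-handled ring wrench on the console's interlock dock: ring down over the dark post so that it presses the brass collar fully down, handle lying in the black saddle, and let go of it. Only then press the T-handle of the spring-return jog lever down past its first two clicks to the third step (the green mark), without running on to the fourth, and finish while still holding it there with the fingers; leave the other tools and parts on the bench where they are.

Things in the scene. Friction and masses are not known exactly. Their poses are not given: they have to be found in the camera images.
- jog_console: grey console fixed to the worktop, base 150 (x) by 240 (y) by 12 mm high. Origin: centre of its underside; x points from its front (robot side) to its back, y to its left. Left half: the wrench dock. Right half, y -87 to -43 mm: jog lever between two blue round cheeks 104 mm across, tops 112 mm above the bench. A thin antenna at x 62, y -25 mm is 82 mm high
- post_base (a point): point on the axis of the dock's upright dark post, 30 mm above the bench, where the underside of the wrench's ring centre lies once parked; at console x 30, y 70 mm, axes as the console's. Post: 33 mm in diameter, straight up to 47 mm above the bench, tapering to a 14 mm tip at 60 mm
- saddle (a point): centre of the floor of the black saddle that carries the wrench's handle, 30 mm above the bench, 75 mm in front of the post (console x -45, y 70 mm). Its slot runs along the console's x, 14 mm long and 32 mm wide, between lips that rise 14 mm; the parked handle points to the console's -x
- dock_collar (a joint): brass spring collar round the post, 54 mm in diameter, its top 34 mm above the bench when up: 0 up, 0.004 m fully down, level with the saddle's floor. The ring end of the parked wrench presses it down by its weight (it takes 0.6 N). It is the interlock switch: no jogging without the wrench parked
- ring_wrench: loose ring wrench lying flat, 153 mm long, 10 mm thick all over, 0.2 to 0.4 kg: dark steel ring at its +x end (56 mm outside, 40 mm hole, centre at x +42 mm), straight blue handle 22 mm wide from x +17 to -83 mm. Origin: on the underside near the centre of mass (at x +5 mm), a good place to grip the handle across its width (y); z points up
- wrench_eye (a point): centre of the wrench's ring, on its underside
- jog_lever (a joint): jog lever's angle in rad: 0 at rest (up), grows as its handle is pressed down; clicks into steps at 0.22, 0.44, 0.66, 0.88, crests halfway between, stop 0.93. A spring always returns it to 0. Press at the handle: 3 N leaves rest, 4.6 N step one, 6 N step two, 7.5 N step three. White marks on the cheeks' rims show rest and steps, the third is green; a red pointer moves past them
- jog_handle (a point): centre of the lever's black T-handle, a round bar 20 mm in diameter, 64 mm long along the console's y. It swings on an arc of 120 mm radius about the console's y through x 15, z 60 mm, from x -73, y -65, z 142 mm at rest (arm to the front, 0.75 rad above level) to x -105, y -65, z 71 mm at step three (0.09 rad above level)
- pin_wrench: hook wrench with a red handle and an open claw, 235 mm long, 10 mm thick, lying loose; a bystander, not the wrench to park. Origin under its middle, its own y axis runs along it to the claw
- spare_collet_nut: loose black collet nut, a ring 38 mm across and 18 mm high; bystander. Origin under its centre
- screwdriver: loose screwdriver, yellow handle, 167 mm long, 24 mm thick; bystander. Origin under its middle
- gauge_block: loose steel setting block with two holes, 24x37x25 mm; bystander. Origin under its centre

How it is judged:
On the way, in this order (a step that is already met when the one before it is completed fails the run):
1. the ring wrench is parked on the dock (ring over the post, collar pressed down, handle in the saddle) and let go, the lever still at rest (horizontal distance between wrench_eye and post_base below 0.006 m and z of wrench_eye in the frame of post_base between -0.004 and 0.004 m and angle between ring_wrench's own z axis and vertical below 0.09 rad and y of ring_wrench in the frame of jog_console between 0.062 and 0.078 m and x of ring_wrench in the frame of jog_console below 0 m and value of joint dock_collar above 0.0028 m and contact force between each of the arm, the fingers and ring_wrench below 0.1 N and linear speed of ring_wrench below 0.02 m/s and value of joint jog_lever below 0.1 rad), for 0.3 s.
2. the jog lever is held in its third step by the fingers (value of joint jog_lever between 0.57 and 0.75 rad and contact force between the fingers and jog_console above 1.5 N), for 0.5 s.
At the end, for the whole second after the job is handed in: wrench parked: ring round the post (centres within 6 mm, within 4 mm of fully down, level within 0.09 rad), collar down at least 2.8 mm, handle in the saddle, not touched by the robot; the fingers (at least 1.5 N) hold the jog lever still in its third step, 0.57 to 0.75 rad (all of step 2 and horizontal distance between wrench_eye and post_base below 0.006 m and z of wrench_eye in the frame of post_base between -0.004 and 0.004 m and angle between ring_wrench's own z axis and vertical below 0.09 rad and y of ring_wrench in the frame of jog_console between 0.062 and 0.078 m and x of ring_wrench in the frame of jog_console below 0 m and value of joint dock_collar above 0.0028 m and contact force between each of the arm, the fingers and ring_wrench below 0.1 N and linear speed of ring_wrench below 0.02 m/s and velocity of joint jog_lever between -0.1 and 0.1 rad/s); the arm keeps its last pose, push and grip.
It fails at once if the jog lever is pressed into a step while the wrench is not parked on the collar (value of joint jog_lever above 0.15 rad and value of joint dock_collar below 0.002 m).
It fails at once if the jog lever is run on into its fourth step (value of joint jog_lever above 0.8 rad).
It fails at once if the hook wrench, collet nut, screwdriver or setting block is pushed away by more than 3 cm (distance of any of pin_wrench, spare_collet_nut, screwdriver, gauge_block from where it was at the start of the episode above 0.03 m).
It also fails if it takes over 64 s, if anything falls off the work surface, if the arm or the gripper's body presses on something with over 40 N, if the wrist force passes 120 N, or if a joint passes its speed limit or range.

### The arm

A 7-joint arm with a two-finger parallel gripper is mounted at the origin on a cart in front of the work surface, level with it; the furniture and walls round the work are solid. World frame = base frame: x ahead of the robot, y to its left, z up, the work surface at z = 0. Lengths are in m, angles in rad, forces in N, time in s.
With the tool pointing down it reaches from about 0.4 to 0.875 m from the base axis. Payload 19.3 kg.
Tool frame: the origin (TCP) lies on the mounting face of the last link; the fingertips stand 173 mm ahead of it and the grasp point (between the pads) lies 155 mm ahead of it; z points along the fingers, y is the line along which they close (so a half turn about z gives the same grasp; the last joint's range is limited). The gripper opens to 85 mm and grips with 20 to 120 N. Pads are 22 mm wide; open, the fingers measure 114 mm over their backs; the gripper's body (76 mm by 85 mm) begins 54 mm behind the grasp point. The pads swing forward as they close: fully open they stand 13 mm farther back than shut.
Start: joints at [1.095, 0.521, -0.036, 1.599, 0.021, 1.021, -0.113], TCP at [0.247, -0.574, 0.405] pointing down, gripper open.
Joint ranges: [-2.91, 2.91], [-0.3, 2.13], [-1.5, 1.42], [0.17, 2.43], [-1.26, 4.41], [0.16, 1.93], [-2.52, 2.52]. Speed limits (rad/s): [1.89, 1.89, 2.39, 2.39, 3.01, 3.01, 3.01].

### API

Orientations are given as a rotation vector (axis times angle).
In Python, from bench import * gives the robot as it stands.
- The arm moves only by the shell command python3 -m handwheel 'ROWS' [OPENING]. ROWS is JSON, a list of rows, each a list of 2 entries, a list of its own where there are three numbers: the shift along the world's x, y, z in mm, then the turn about the world's z in degrees. A call has 1 to 8 rows; each row is the pose to reach, as a shift and turn from the pose commanded when the call began; what a row does not reach only later rows make up. A row lasts 1/12 s, in which the tool goes at most 41.7 mm and 7.16 degrees, less where a joint would pass 70% of its speed; a pose out of reach is approached as far as the arm can. A call with a gripper value outside its range is refused whole. OPENING is the closure, from -1 (fully open) to 1 (shut), set as the call begins (- or left out, the last holds). The fingers move at their own pace and stop on an object; the grip force is fixed at half the most. Time passes only in rows, so rows that repeat a pose let the fingers close. It gives the time, the measured TCP pose, the force, the opening and the grip force at its end, in the units of the state.
- get_state(): the state, without advancing time (a new reading comes with each control period).
- capture(name): name is "scene" or "top" or "wrist"; returns a dict with "frame" (400x640x3 uint8, red, green, blue), "intrinsics" (3x3 intrinsics, pixels), "pose" (4x4, takes a point from camera to world coordinates); the wrist camera has in their place "tool_from_camera" (4x4, takes a point from camera to tool coordinates, whose origin is the TCP and whose axes are the flange's). Camera axes: x right, y down, z forward; pixel columns grow to the right and rows downward; lengths in m; the calibration is good to about 2 mm. A picture is of the moment at which its call begins: read the wrist's pose just before it. There is no depth.
- job_done(): hands the job in; it is judged then, once.
Trained networks look in the newest picture that a camera, given by its name, has taken for a name from the list of things; names that differ only in an ending like _2 or _b are one class to them, and where a whole thing is asked for, a point or a joint stands for the part that bears it (a point fixed in the world has none). Each returns a list of dicts, best first, with "p" (0 to 1); they miss things now and then, are a little off and sometimes report something else, mostly with a low value. They report only what shows in the picture. A call takes as long as a camera call.
- spot_in(camera, name): "at" ([x, y, z] in m, in world coordinates, good to about 4 mm: the middle of the surface that is visible of it).
- place_of(camera, name): "at" ([x, y, z] in m, in world coordinates, good to about 4 mm: a listed point, or the origin of a listed thing).
The state is a dict: "time_s": time; "qpos": joint angles; "joint_vel": joint speeds; "joint_efforts": joint torques, N m; "position": TCP position; "ee_rot": TCP orientation; "ft_force": force on the tool from outside, world axes, zero at the start; "torque": the same for the moment, N m; "opening": opening from 0.0 (shut) to 1.0 (fully open); "gripper_force": force on a finger pad.
Only numpy, scipy, OpenCV 4.12 (cv2) and the standard library are available. Lean on these libraries where they do the work, as an engineer would, in place of code of your own. Each camera call takes 0.05 s, during which the arm holds its last target. There are 200 camera calls.

## Working session

There is one attempt and no reset: what is moved stays moved. The work goes in short steps, Python scripts to look and compute and a shell command to move; the robot and the scene stay as the last step left them, time stands still between calls to the robot, and variables do not carry over. Pictures are saved under pics/ and viewed, at most 10 in all, crops included, and the job is handed in when it is done.

```bash
mkdir -p pics; python3 - <<'E'
from bench import *
import cv2
s=get_state();print(s['time_s'],s['position'],s['ee_rot'],s['opening'])
for c in("top","scene"):
    r=capture(c);cv2.imwrite(f"pics/{c}0.png",r["frame"][:,:,::-1])
    for n in("jog_console","post_base","saddle","ring_wrench","wrench_eye","jog_handle","pin_wrench","spare_collet_nut","screwdriver","gauge_block"):
        for f in(place_of,spot_in):
            o=f(c,n)
            print(c,n,f.__name__,[(([round(float(v),3) for v in d['at']]),round(float(d['p']),2)) for d in o[:2]])
print(get_state()['time_s'])
E
```

```text
0.0 [ 0.24665154 -0.57412845  0.40412302] [-3.07607125e+00 -6.32828673e-01  5.24874416e-04] 1.0042681706174876
top jog_console call [([0.581, -0.042, 0.001], 0.82)]
top jog_console call [([0.575, -0.047, 0.014], 0.7)]
top post_base call [([0.594, 0.03, 0.032], 0.75)]
top post_base call [([0.576, -0.049, 0.013], 0.8)]
top saddle call [([0.519, 0.012, 0.034], 0.94)]
top saddle call [([0.576, -0.048, 0.012], 0.9)]
top ring_wrench call [([0.473, 0.239, 0.005], 0.79)]
top ring_wrench call [([0.468, 0.238, 0.014], 0.83)]
top wrench_eye call [([0.517, 0.242, 0.002], 0.75)]
top wrench_eye call [([0.47, 0.231, 0.013], 0.89)]
top jog_handle call [([0.521, -0.121, 0.143], 0.61), ([0.58, -0.04, -0.001], 0.27)]
top jog_handle call [([0.56, -0.109, 0.116], 0.89)]
top pin_wrench call [([0.52, -0.381, 0.004], 0.95), ([0.636, -0.287, 0.005], 0.49)]
top pin_wrench call [([0.512, -0.413, 0.011], 0.63)]
top spare_collet_nut call [([0.743, 0.054, -0.001], 0.62)]
top spare_collet_nut call [([0.563, -0.113, 0.115], 0.72), ([0.74, 0.057, 0.018], 0.55)]
top screwdriver call [([0.427, -0.149, -0.003], 0.6)]
t
[... 653 characters left out ...]
82, 0.045, 0.035], 0.15)]
scene wrench_eye call [([0.514, 0.244, -0.001], 0.89), ([0.745, 0.06, -0.001], 0.47)]
scene wrench_eye call [([0.47, 0.24, 0.01], 0.93), ([0.625, -0.281, 0.012], 0.16)]
scene jog_handle call [([0.522, -0.124, 0.144], 0.65)]
scene jog_handle call [([0.534, -0.109, 0.135], 0.59)]
scene pin_wrench call [([0.518, -0.382, -0.004], 0.75)]
scene pin_wrench call []
scene spare_collet_nut call [([0.597, 0.03, 0.033], 0.64)]
scene spare_collet_nut call [([0.741, 0.071, 0.013], 0.55)]
scene screwdriver call [([0.42, -0.15, -0.0], 0.78), ([0.471, 0.232, -0.002], 0.67)]
scene screwdriver call [([0.417, -0.101, 0.02], 0.68)]
scene gauge_block call []
scene gauge_block call []
2.1
```

View pics/top0.png

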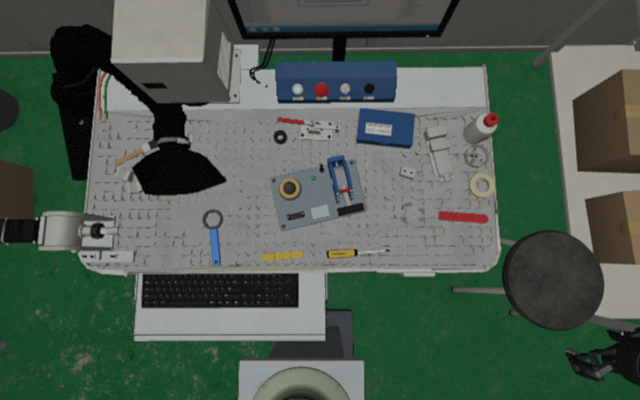

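View pics/scene0.png

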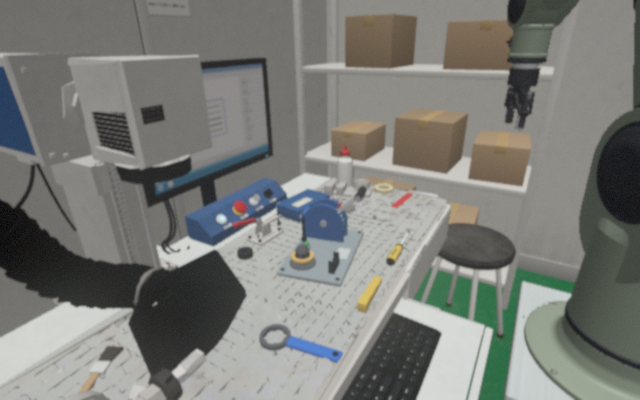

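```bash
cat > h.py <<'E'
from bench import *
import cv2, numpy as np
def ray(r,u,v,T=None):
    T=r["pose"] if T is None else T
    d=np.linalg.inv(r["intrinsics"])@[u,v,1]; d=T[:3,:3]@d
    return T[:3,3],d/np.linalg.norm(d)
def onz(r,u,v,z,T=None):
    o,d=ray(r,u,v,T); return o+d*(z-o[2])/d[2]
def proj(r,P,T=None):
    T=r["pose"] if T is None else T
    q=(np.atleast_2d(P)-T[:3,3])@T[:3,:3]; q=q@r["intrinsics"].T; return q[:,:2]/q[:,2:]
def wristT(s,r):
    from scipy.spatial.transform import Rotation as R
    T=np.eye(4);T[:3,:3]=R.from_rotvec(s["ee_rot"]).as_matrix();T[:3,3]=s["position"];return T@r["tool_from_camera"]
def con(c,yaw,P):
    P=np.atleast_2d(P);c0,s0=np.cos(yaw),np.sin(yaw);q=P.astype(float).copy()
    q[:,:2]=P[:,:2]@np.array([[c0,s0],[-s0,c0]])+c;return q
E
python3 - <<'E'
from h import *
t=capture("top");s=capture("scene")
print("campos",t["pose"][:3,3],s["pose"][:3,3])
for a in[(225,182),(133,188),(190,148)]:
  for b in[(245,295),(215,252),(135,355),(150,372),(140,298)]:
    o,d=ray(t,*a);p,e=ray(s,*b);A=np.c_[d,-e];x=np.linalg.lstsq(A,p-o,rcond=None)[0]
    P=o+d*x[0];Q=p+e*x[1];print(a,b,((P+Q)/2).round(3),np.linalg.norm(P-Q).round(3))
f=t["frame"];hsv=cv2.cvtColor(f,cv2.COLOR_RGB2HSV)
m=cv2.inRange(hsv,(100,120,80),(125,255,255));m[:, :195]=0;m[:,235:]=0;m[:205]=0;m[272:]=0
ys,xs=np.nonzero(m);P=np.array([onz(t,x,y,.01) for x,y in zip(xs,ys)])[:,:2]
c=P.mean(0);w,v=np.linalg.eigh(np.cov(P.T));ax=v[:,1]*np.sign(v[0,1]);pr=(P-c)@ax
print("wrench handle n",len(P),c,np.degrees(np.arctan2(ax[1],ax[0])),pr.min(),pr.max(), np.ptp((P-c)@v[:,0]))
# console fit from nets
M={"jog_console":(0,0),"post_base":(30,70),"saddle":(-45,70),"jog_handle":(-73,-65)}
src=[];dst=[]
for cn in("top","scene"):
  for n,q in M.items():
    for o in place_of(cn,n)[:1]: src.append(q);dst.append(o["at"][:2])
src=np.array(src)/1e3;dst=np.array(dst)
a=src-src.mean(0);b=dst-dst.mean(0);yaw=np.arctan2((a[:,0]*b[:,1]-a[:,1]*b[:,0]).sum(),(a*b).sum())
Rm=np.array([[np.cos(yaw),-np.sin(yaw)],[np.sin(yaw),np.cos(yaw)]]);c=dst.mean(0)-Rm@src.mean(0)
print("console",c,np.degrees(yaw));print((src@Rm.T+c-dst).round(4))
x0,y0,x1,y1=190,140,390,280
im=cv2.resize(f[y0:y1,x0:x1],None,fx=4,fy=4,interpolation=cv2.INTER_CUBIC)[:,:,::-1].copy()
def mark(P,col):
    for u,v in proj(t,P): cv2.circle(im,(int((u+.5-x0)*4),int((v+.5-y0)*4)),3,col,-1)
mark(con(c,yaw,np.array([[75,120,12],[75,-120,12],[-75,-120,12],[-75,120,12]])/1e3),(0,0,255))
mark(con(c,yaw,np.array([[30,70,60],[-45,70,30],[-73,-65,142]])/1e3),(0,255,0))
cv2.imwrite("pics/top1.png",im)
E
```

```text
campos [ 0.42243723 -0.06762782  1.01942724] [0.18577802 0.61558992 0.48324952]
(225, 182) (245, 295) [0.611 0.203 0.032] 0.001
(225, 182) (215, 252) [0.623 0.204 0.119] 0.074
(225, 182) (135, 355) [ 0.69   0.302 -0.073] 0.177
(225, 182) (150, 372) [ 0.692  0.301 -0.123] 0.146
(225, 182) (140, 298) [0.669 0.273 0.047] 0.184
(133, 188) (245, 295) [0.528 0.342 0.179] 0.095
(133, 188) (215, 252) [0.547 0.334 0.227] 0.036
(133, 188) (135, 355) [0.592 0.426 0.09 ] 0.017
(133, 188) (150, 372) [0.586 0.428 0.066] 0.008
(133, 188) (140, 298) [0.585 0.395 0.165] 0.035
(190, 148) (245, 295) [0.637 0.25  0.079] 0.118
(190, 148) (215, 252) [0.655 0.245 0.146] 0.04
(190, 148) (135, 355) [ 0.746  0.35  -0.064] 0.034
(190, 148) (150, 372) [ 0.743  0.35  -0.102] 0.002
(190, 148) (140, 298) [0.72  0.315 0.054] 0.056
wrench handle n 261 [0.44137242 0.22949772] 7.436893180607349 -0.050004118180980196 0.04724710367919928 0.0196291485993998
console [ 0.57978646 -0.04323528] 12.538413975576505
[[ 0.0007 -0.0023]
 [-0.0002  0.    ]
 [ 0.001   0.0008]
 [-0.0029 -0.0015]
 [ 0.0005  0.0059]
 [ 0.001  -0.0029]]
```

View pics/top1.png

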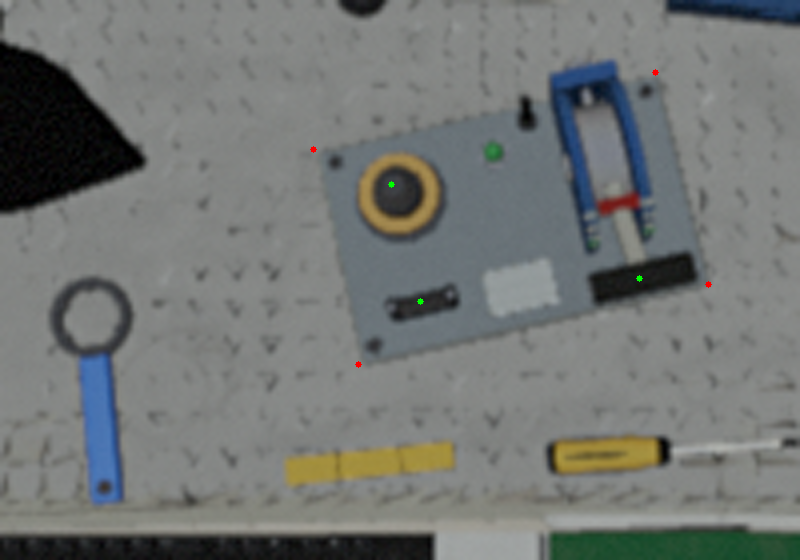

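```bash
python3 -m handwheel '[[[250,370,0],-8],[[250,370,0],-16],[[250,370,0],-16],[[250,370,0],-16],[[250,370,0],-16],[[250,370,0],-16],[[250,370,0],-16],[[250,370,0],-16]]'
python3 -c "
from bench import *
s=get_state();print(s['time_s'],s['position'],s['ee_rot'],s['qpos'],s['ft_force'])"
```

```text
time_s: 3.27
position: [0.4335, -0.297, 0.405]
ee_rot: [3.135, 0.198, 0.001]
ft_force: [1.6, -0.3, 0.4]
opening: 1.002
gripper_force: 0.0
3.2667 [ 0.43350568 -0.29702161  0.40495017] [3.13501232e+00 1.98409164e-01 6.32352460e-04] [ 0.53089023  0.36372555 -0.05567533  1.85953337  0.0249846   0.91849566
 -0.98069617] [ 1.63678443 -0.2942875   0.41436807]
```

```bash
python3 -m handwheel '[[[30,320,0],0],[[30,320,0],0],[[30,320,0],0],[[30,320,0],0],[[30,320,0],0],[[30,320,0],0],[[30,320,0],0],[[30,320,0],0]]'
python3 -m handwheel '[[[9,212,-60],0],[[9,212,-60],0],[[9,212,-60],0],[[9,212,-60],0],[[9,212,-60],0],[[9,212,-60],0],[[9,212,-60],0],[[9,212,-60],0]]'
python3 - <<'E'
from h import *
s=get_state();r=capture("wrist");T=wristT(s,r);f=r["frame"]
print(s["position"],s["ee_rot"],s["time_s"])
hsv=cv2.cvtColor(f,cv2.COLOR_RGB2HSV);m=cv2.inRange(hsv,(100,120,60),(125,255,255))
n,l,st,_=cv2.connectedComponentsWithStats(m);k=1+st[1:,4].argmax();ys,xs=np.nonzero(l==k)
P=np.array([onz(r,x,y,.01,T) for x,y in zip(xs,ys)])[:,:2]
c=P.mean(0);w,v=np.linalg.eigh(np.cov(P.T));ax=v[:,1]*np.sign(v[0,1]);pr=(P-c)@ax
print("handle",len(P),c,np.degrees(np.arctan2(ax[1],ax[0])),pr.min(),pr.max(),np.ptp((P-c)@v[:,0]))
print(place_of("wrist","ring_wrench")[:1],place_of("wrist","wrench_eye")[:1])
cv2.imwrite("pics/w1.png",f[:,:,::-1])
E
```

```text
time_s: 3.93
position: [0.4626, 0.0246, 0.405]
ee_rot: [-3.134, -0.202, -0.001]
ft_force: [0.4, -0.7, 0.0]
opening: 1.006
gripper_force: 0.0
time_s: 4.6
position: [0.4716, 0.2336, 0.3444]
ee_rot: [3.135, 0.201, -0.001]
ft_force: [0.0, -0.9, -0.6]
opening: 1.0
gripper_force: 0.0
[0.47160217 0.23358765 0.34435433] [ 3.13485741e+00  2.00727025e-01 -1.07590554e-03] 4.6
handle 1788 [0.44279925 0.23099972] 7.751323905499104 -0.05130564374332486 0.04516805399257015 0.02055801044792033
[{'at': [0.4705, 0.2329, 0.0019], 'p': 0.69}] []
```

View pics/w1.png

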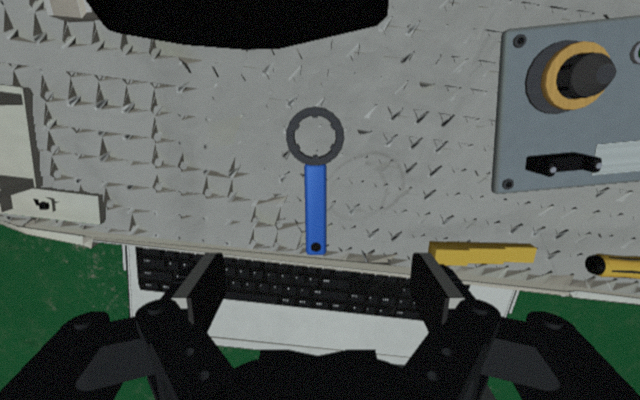

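```bash
python3 -c "
from bench import *
print(capture('wrist')['tool_from_camera'].round(3))"
python3 -m handwheel '[[[1,1,-30],0.5],[[1,1,-60],0.5],[[1,1,-90],0.5],[[1,1,-120],0.5],[[1,1,-120],0.5]]'
python3 -m handwheel '[[[0,0,-20],0],[[0,0,-35],0],[[0,0,-48],0],[[0,0,-48],0]]'
```

```text
[[ 0.    -0.957 -0.29   0.074]
 [ 1.     0.     0.001  0.001]
 [-0.001 -0.29   0.957  0.032]
 [ 0.     0.     0.     1.   ]]
time_s: 5.22
position: [0.4718, 0.2327, 0.2208]
ee_rot: [3.132, 0.211, -0.008]
ft_force: [-1.0, -0.5, -1.4]
opening: 1.0
gripper_force: 0.0
time_s: 5.55
position: [0.4728, 0.2335, 0.1764]
ee_rot: [3.134, 0.211, -0.002]
ft_force: [-0.1, -0.8, 0.4]
opening: 1.001
gripper_force: 0.0
```

```bash
python3 -m handwheel '[[[0,1,0],0],[[0,1,0],0],[[0,1,0],0],[[0,1,0],0],[[0,1,0],0],[[0,1,0],0],[[0,1,0],0],[[0,1,0],0]]' 1
python3 -m handwheel '[[[0,0,0],0],[[0,0,0],0],[[0,0,0],0],[[0,0,0],0]]'
python3 -m handwheel '[[[0,0,30],0],[[0,0,60],0],[[0,0,90],0],[[0,0,120],0],[[0,0,120],0]]'
python3 - <<'E'
from h import *
s=get_state();r=capture("wrist");T=wristT(s,r)
print(s["position"],s["ee_rot"],s["time_s"],place_of("wrist","ring_wrench")[:1],place_of("wrist","wrench_eye")[:1])
cv2.imwrite("pics/w2.png",r["frame"][:,:,::-1])
E
```

```text
time_s: 6.22
position: [0.473, 0.2352, 0.1776]
ee_rot: [-3.134, -0.212, -0.001]
ft_force: [-2.6, -1.6, 15.5]
opening: 0.232
gripper_force: 58.3
time_s: 6.55
position: [0.473, 0.2352, 0.1776]
ee_rot: [-3.134, -0.212, -0.001]
ft_force: [-2.3, -0.9, 16.7]
opening: 0.233
gripper_force: 58.3
time_s: 6.97
position: [0.4737, 0.2356, 0.3017]
ee_rot: [-3.132, -0.211, -0.009]
ft_force: [2.1, 0.6, -2.2]
opening: 0.227
gripper_force: 60.7
[0.47372262 0.2355959  0.30169422] [-3.13170904 -0.21142635 -0.00932268] 6.9667 [{'at': [0.4765, 0.232, 0.1258], 'p': 0.74}] []
```

View pics/w2.png

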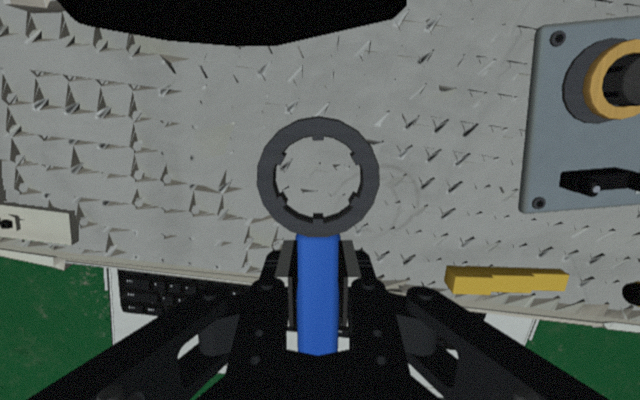

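```bash
python3 -m handwheel '[[[0,-40,0],2],[[5,-80,0],5],[[10,-120,0],5],[[15,-160,0],5],[[20,-200,0],5],[[26,-215,0],5],[[26,-215,0],5],[[26,-215,0],5]]'
python3 - <<'E'
from h import *
s=get_state();r=capture("wrist");T=wristT(s,r);f=r["frame"]
print(s["position"],s["ee_rot"],s["time_s"])
for n in("jog_console","post_base","saddle","wrench_eye","ring_wrench"):print(n,place_of("wrist",n)[:1])
hsv=cv2.cvtColor(f,cv2.COLOR_RGB2HSV);m=cv2.inRange(hsv,(12,90,90),(28,255,255))
n,l,st,ce=cv2.connectedComponentsWithStats(m)
for k in np.argsort(-st[1:,4])[:4]+1: print(st[k],ce[k])
cv2.imwrite("pics/w3.png",f[:,:,::-1])
E
```

```text
time_s: 7.78
position: [0.4985, 0.0192, 0.2954]
ee_rot: [-3.122, -0.346, 0.004]
ft_force: [-1.0, 1.1, -2.4]
opening: 0.225
gripper_force: 60.7
[0.49854572 0.01920447 0.29541022] [-3.12234015 -0.34556174  0.0035172 ] 7.7833
jog_console [{'at': [0.5742, -0.0412, 0.005], 'p': 0.91}]
post_base [{'at': [0.5935, 0.0331, 0.0304], 'p': 0.82}]
saddle [{'at': [0.5224, 0.0167, 0.0296], 'p': 0.79}]
wrench_eye []
ring_wrench [{'at': [0.4964, 0.0214, 0.1161], 'p': 0.9}]
[ 292   27   78   84 2858] [330.41952414  68.22918125]
[ 199  259   64   27 1277] [228.10806578 272.51292091]
[444 293  27  19 215] [459.95348837 300.70232558]
[400 286  10  10  62] [403.24193548 290.46774194]
```

View pics/w3.png

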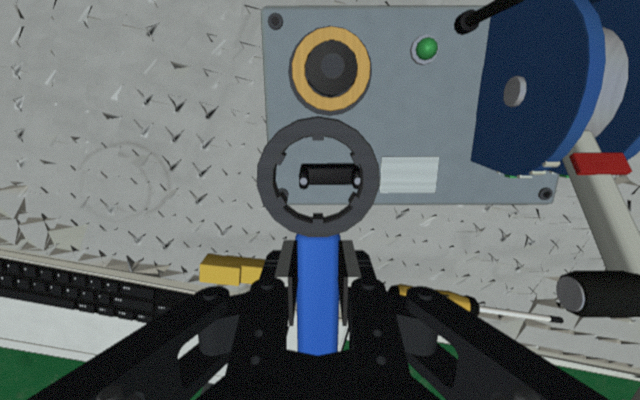

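```bash
cat > fit.py <<'E'
from h import *
from scipy.optimize import least_squares
def circ(r,T,box,R,z):
    """centre of horizontal circle of radius R at height z from its pixel box l,r,t,b; zfree if z None"""
    a=np.linspace(0,2*np.pi,180);c=np.c_[np.cos(a),np.sin(a),0*a]*R
    def res(p):
        zz=p[2] if z is None else z
        q=proj(r,c+[p[0],p[1],zz],T);return np.r_[q[:,0].min()-box[0],q[:,0].max()-box[1],q[:,1].min()-box[2],q[:,1].max()-box[3]]
    z0=.1 if z is None else z
    x=onz(r,(box[0]+box[1])/2,(box[2]+box[3])/2,z0,T)
    o=least_squares(res,x if z is None else x[:2]);return o.x,o.fun.round(1)
E
python3 - <<'E'
from fit import *
s=get_state();r=capture("wrist");T=wristT(s,r)
print(s["position"])
print("collar",circ(r,T,(291.5,370,26.5,111),.027,.034), circ(r,T,(291.5,370,26.5,111),.027,None))
print("ringfree",circ(r,T,(257,380,116.5,236),.028,None)); print("ring",circ(r,T,(257,380,116.5,236),.028,s["position"][2]-.1676))
L=onz(r,268,205,.012,T);Rr=onz(r,557,205,.012,T);U=onz(r,261.5,6,.012,T)
d=L-Rr;print("console yaw",np.degrees(np.arctan2(-d[0],d[1])),np.linalg.norm(d),np.degrees(np.arctan2(*(U-L)[1::-1])),np.linalg.norm(U-L),L,Rr)
print("saddle edges",onz(r,299,173,.044,T),onz(r,361,173,.044,T))
h0=onz(r,297.5,250,s["position"][2]-.1676,T);h1=onz(r,340,250,s["position"][2]-.1676,T);a=onz(r,298.5,350,s["position"][2]-.1676,T);b=onz(r,337,350,s["position"][2]-.1676,T)
m=(h0+h1-a-b)/2;print("handle yaw",np.degrees(np.arctan2(m[1],m[0])),(a+b)/2,np.linalg.norm(h0-h1),np.linalg.norm(a-b))
E
```

```text
[0.49860346 0.02103946 0.29647642]
collar (array([0.59280225, 0.03241192]), array([-0.5,  0.5, -0.4,  0.5])) (array([0.5931203 , 0.03237146, 0.03122639]), array([-0.,  0.,  0., -0.]))
ringfree (array([0.53783824, 0.02870275, 0.1242231 ]), array([ 0.1, -0.1, -0.1,  0.1]))
ring (array([0.53867505, 0.02891389]), array([-2. ,  2. , -1.7,  2.5]))
console yaw 12.852203339337702 0.24329619610258577 12.040359424273325 0.1477581204376771 [0.48059279 0.05869198 0.012     ] [ 0.53471084 -0.17850893  0.012     ]
saddle edges [0.52058955 0.0386743  0.044     ] [ 0.53042499 -0.0044167   0.044     ]
handle yaw 12.41651805557353 [0.449048   0.00875365 0.12887642] 0.02010752356887835 0.02026675094791586
```

```bash
python3 -m handwheel '[[[27,1,0],0],[[54,2,0],0],[[54,2,-25],0],[[54,2,-45],0],[[54,2,-45],0],[[54,2,-45],0],[[54,2,-45],0]]'
python3 - <<'E'
from fit import *
s=get_state();r=capture("wrist");T=wristT(s,r);f=r["frame"]
print(s["position"],s["ee_rot"],s["time_s"],s["qpos"],s["ft_force"])
im=cv2.resize(f[60:290,200:440],None,fx=2.5,fy=2.5,interpolation=cv2.INTER_CUBIC)
cv2.imwrite("pics/w4.png",im[:,:,::-1])
E
```

```text
time_s: 8.72
position: [0.5529, 0.0224, 0.2527]
ee_rot: [-3.122, -0.349, -0.001]
ft_force: [0.3, 0.4, -2.2]
opening: 0.23
gripper_force: 60.7
[0.55294815 0.02240328 0.25266294] [-3.12207625e+00 -3.49292698e-01 -1.11913759e-03] 8.7167 [ 0.0253843   0.62741844 -0.23943865  1.89847487  0.23467822  0.64194576
 -1.70679454] [ 0.28827627  0.40542437 -2.206666  ]
```

View pics/w4.png

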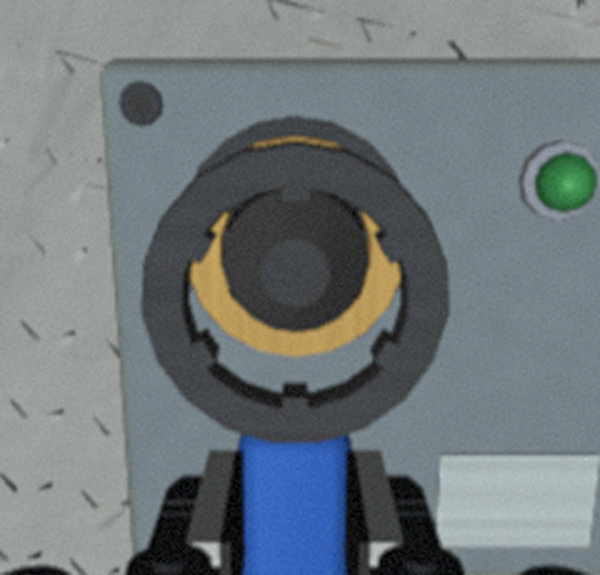

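```bash
python3 - <<'E'
from fit import *
s=get_state();r=capture("wrist");T=wristT(s,r);print(s["position"])
c=lambda x,y:(200+x/2.5-.3,60+y/2.5-.3)
print("tip",onz(r,*c(294,272),.06,T), "tip circ",circ(r,T,c(258,0)[:1]+c(331,0)[:1]+c(0,238)[1:]+c(0,308)[1:],.007,.06))
l,t=c(142,138);R,b=c(449,442)
for z in(None,s["position"][2]-.1676,s["position"][2]-.172): print("ring",circ(r,T,(l,R,t,b),.028,z))
# collar visible lower edge: bottom (294,356); left/right post base
print("collar front",onz(r,*c(294,356),.034,T))
E
```

```text
[0.55302712 0.02235707 0.25291789]
tip [0.59339404 0.03069236 0.06      ] tip circ (array([0.59314378, 0.03052898]), array([ 1.1, -1.1,  0.7, -0.8]))
ring (array([0.59300468, 0.03033931, 0.08167583]), array([-0.4,  0.4,  0.4, -0.5]))
ring (array([0.59364799, 0.03049374]), array([-2.1,  2.1, -0.9,  1.4]))
ring (array([0.59286983, 0.03030664]), array([-0.1,  0.1,  0.7, -0.8]))
collar front [0.56753241 0.02480342 0.034     ]
```

```bash
python3 -m handwheel '[[[0,0,-15],0],[[0,0,-28],0],[[0,0,-36],0],[[0,0,-40],0],[[0,0,-40],0],[[0,0,-40],0]]'
python3 -m handwheel '[[[0,0,-1],0],[[0,0,-2],0],[[0,0,-2],0],[[0,0,-2],0]]'
```

```text
time_s: 9.32
position: [0.553, 0.0222, 0.2122]
ee_rot: [-3.122, -0.349, -0.001]
ft_force: [-0.1, 0.1, -2.3]
opening: 0.231
gripper_force: 60.7
time_s: 9.65
position: [0.5529, 0.0221, 0.2099]
ee_rot: [3.122, 0.349, 0.001]
ft_force: [0.0, 0.4, -1.9]
opening: 0.233
gripper_force: 60.7
```

```bash
python3 -m handwheel '[[[0,0,-1],0],[[0,0,-1],0],[[0,0,-1],0]]';python3 -m handwheel '[[[0,0,-1],0],[[0,0,-1],0],[[0,0,-1],0]]'
```

```text
time_s: 9.9
position: [0.5528, 0.0221, 0.2087]
ee_rot: [3.122, 0.349, -0.0]
ft_force: [-0.3, 0.6, -1.7]
opening: 0.232
gripper_force: 60.7
time_s: 10.15
position: [0.5528, 0.0222, 0.2077]
ee_rot: [-3.122, -0.349, -0.0]
ft_force: [-0.5, -0.2, -1.4]
opening: 0.233
gripper_force: 60.9
```

```bash
python3 -m handwheel '[[[0,0,-1],0],[[0,0,-1],0],[[0,0,-1],0]]';python3 -m handwheel '[[[0,0,-1],0],[[0,0,-1],0],[[0,0,-1],0]]'
```

```text
time_s: 10.4
position: [0.5528, 0.0222, 0.2074]
ee_rot: [3.122, 0.349, 0.0]
ft_force: [-4.3, -0.6, 17.8]
opening: 0.229
gripper_force: 63.0
time_s: 10.65
position: [0.5528, 0.0222, 0.2072]
ee_rot: [3.122, 0.349, 0.001]
ft_force: [-11.4, -1.5, 35.8]
opening: 0.233
gripper_force: 65.1
```

Bottomed out: the measured stop (0.2073) fits the 30 mm saddle height. Open and rise.

```bash
python3 -m handwheel '[[[0,0,2],0],[[0,0,2],0],[[0,0,2],0],[[0,0,2],0],[[0,0,2],0],[[0,0,2],0],[[0,0,2],0],[[0,0,2],0]]' -1
python3 -m handwheel '[[[0,0,20],0],[[0,0,60],0],[[0,0,100],0],[[0,0,130],0],[[0,0,130],0],[[0,0,130],0]]'
python3 - <<'E'
from fit import *
s=get_state();r=capture("wrist");T=wristT(s,r);f=r["frame"]
print(s["position"],s["ee_rot"],s["time_s"])
for n in("ring_wrench","wrench_eye"):print(n,place_of("wrist",n)[:1])
cv2.imwrite("pics/w5.png",f[:,:,::-1])
E
```

```text
time_s: 11.32
position: [0.5528, 0.0221, 0.2076]
ee_rot: [-3.122, -0.349, 0.0]
ft_force: [0.4, 1.0, -0.0]
opening: 1.0
gripper_force: 0.0
time_s: 11.82
position: [0.553, 0.022, 0.3393]
ee_rot: [3.122, 0.348, 0.005]
ft_force: [-0.4, 0.3, -1.1]
opening: 0.997
gripper_force: 0.0
[0.55303772 0.02202495 0.33931628] [3.12195013 0.34817701 0.00495536] 11.8167
ring_wrench [{'at': [0.554, 0.0221, 0.0305], 'p': 0.69}]
wrench_eye []
```

View pics/w5.png

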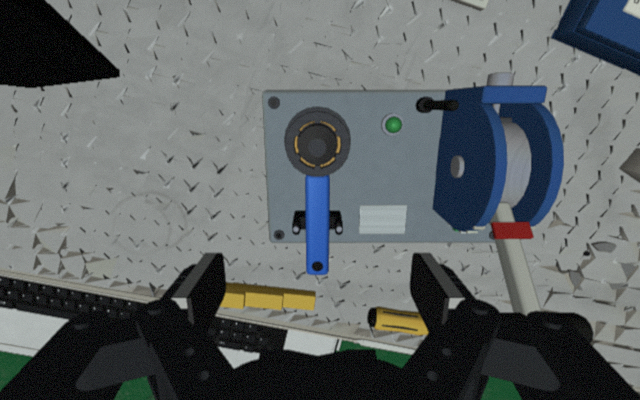

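```bash
python3 -m handwheel '[[[0,-20,15],0],[[-10,-60,15],0],[[-20,-100,15],0],[[-34,-146,15],0],[[-34,-146,15],0],[[-34,-146,15],0],[[-34,-146,15],0],[[-34,-146,15],0]]' 1
python3 - <<'E'
from fit import *
s=get_state();print(s["position"],s["ee_rot"],s["opening"],s["time_s"],s["qpos"])
r=capture("scene");f=r["frame"]
cv2.imwrite("pics/s2.png",cv2.resize(f[120:300,240:480],None,fx=3,fy=3,interpolation=cv2.INTER_CUBIC)[:,:,::-1])
for n in("jog_handle","ring_wrench","wrench_eye"):print(n,place_of("scene",n)[:1])
E
```

```text
time_s: 12.63
position: [0.519, -0.1228, 0.352]
ee_rot: [-3.121, -0.351, 0.001]
ft_force: [0.5, 0.3, 0.7]
opening: -0.003
gripper_force: 0.0
[ 0.5190213  -0.1227939   0.35203451] [-3.12106417e+00 -3.50751840e-01  1.37018397e-03] -0.0028424779726489305 12.6333 [ 0.32118773  0.45341118 -0.26566467  1.88396452  0.15622123  0.82526581
 -1.372236  ]
jog_handle [{'at': [0.5195, -0.1222, 0.1436], 'p': 0.73}]
ring_wrench [{'at': [0.5505, 0.0201, 0.0269], 'p': 0.71}]
wrench_eye [{'at': [0.5956, 0.0322, 0.0307], 'p': 0.91}]
```

View pics/s2.png

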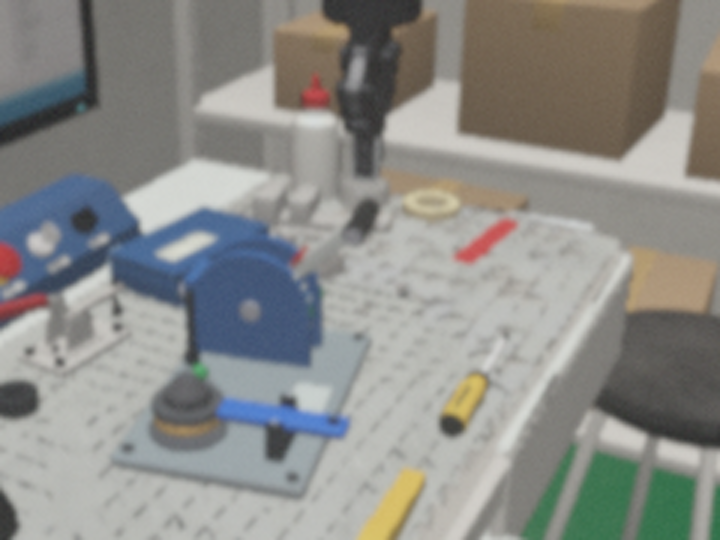

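```bash
python3 -m handwheel '[[[0,0,-10],0],[[0,0,-20],0],[[0,0,-20],0],[[0,0,-20],0]]'; python3 -m handwheel '[[[0,0,-2],0],[[0,0,-4],0],[[0,0,-4],0],[[0,0,-4],0]]'; python3 -m handwheel '[[[0,0,-2],0],[[0,0,-4],0],[[0,0,-4],0],[[0,0,-4],0]]'
```

```text
time_s: 13.17
position: [0.5186, -0.1237, 0.3317]
ee_rot: [-3.122, -0.349, 0.003]
ft_force: [0.3, 0.1, 0.8]
opening: -0.006
gripper_force: 0.0
time_s: 13.5
position: [0.5188, -0.1239, 0.3287]
ee_rot: [3.122, 0.349, 0.0]
ft_force: [0.2, -0.6, -0.5]
opening: -0.001
gripper_force: 0.0
time_s: 13.83
position: [0.5187, -0.124, 0.3247]
ee_rot: [3.122, 0.349, -0.001]
ft_force: [-2.3, -0.7, 4.8]
opening: -0.001
gripper_force: 3.1
```

```bash
python3 -m handwheel '[[[-3,-1,-5],0],[[-6,-1,-10],0],[[-10,-2,-15],0],[[-13,-3,-21],0],[[-13,-3,-21],0],[[-13,-3,-21],0],[[-13,-3,-21],0]]'; python3 -m handwheel '[[[-2,-1,-5],0],[[-4,-1,-10],0],[[-6,-1,-15],0],[[-8,-2,-20],0],[[-9,-2,-24],0],[[-9,-2,-24],0],[[-9,-2,-24],0],[[-9,-2,-24],0]]'
```

```text
time_s: 14.42
position: [0.5053, -0.1272, 0.3037]
ee_rot: [3.122, 0.348, -0.002]
ft_force: [-6.5, -0.7, 8.3]
opening: -0.001
gripper_force: 3.9
time_s: 15.08
position: [0.4963, -0.1292, 0.2796]
ee_rot: [3.122, 0.348, -0.002]
ft_force: [-5.2, -1.1, 7.0]
opening: -0.001
gripper_force: 3.5
```

```bash
python3 - <<'E'
from fit import *
r=capture("scene")
for c in("scene","top"):
    if c=="top":capture("top")
    for n in("jog_handle","wrench_eye"):print(c,n,place_of(c,n)[:1])
E
```

```text
scene jog_handle [{'at': [0.4951, -0.129, 0.099], 'p': 0.81}]
scene wrench_eye [{'at': [0.5933, 0.0326, 0.027], 'p': 0.69}]
top jog_handle []
top wrench_eye [{'at': [0.5951, 0.0289, 0.032], 'p': 0.6}]
```

```bash
python3 -m handwheel '[[[-1,0,-5],0],[[-2,0,-10],0],[[-3,-1,-15],0],[[-4,-1,-19],0],[[-5,-1,-22],0],[[-5,-1,-25],0],[[-5,-1,-25],0],[[-5,-1,-25],0]]'; python3 -m handwheel '[[[0,0,0],0],[[0,0,0],0],[[0,0,0],0],[[0,0,0],0],[[0,0,0],0],[[0,0,0],0]]'
python3 - <<'E'
from fit import *
r=capture("scene");f=r["frame"]
cv2.imwrite("pics/s3.png",cv2.resize(f[180:270,270:390],None,fx=6,fy=6,interpolation=cv2.INTER_CUBIC)[:,:,::-1])
for k in range(2):
    capture("scene");print(place_of("scene","jog_handle")[:1],place_of("scene","wrench_eye")[:1],get_state()["ft_force"])
w=capture("wrist");print(place_of("wrist","jog_handle")[:1])
E
```

```text
time_s: 16.05
position: [0.4914, -0.1302, 0.2545]
ee_rot: [3.122, 0.348, -0.002]
ft_force: [-4.0, -2.5, 5.1]
opening: -0.001
gripper_force: 2.9
time_s: 16.55
position: [0.4914, -0.1301, 0.2547]
ee_rot: [3.122, 0.348, -0.002]
ft_force: [-4.6, -2.1, 6.2]
opening: 0.002
gripper_force: 2.8
[{'at': [0.4892, -0.1286, 0.072], 'p': 0.67}] [{'at': [0.5944, 0.0332, 0.0272], 'p': 0.97}] [-4.40339689 -1.46514226  4.66426664]
[{'at': [0.4919, -0.1303, 0.073], 'p': 0.53}] [{'at': [0.594, 0.0351, 0.0291], 'p': 0.98}] [-4.86954343 -1.89086548  6.33669159]
[{'at': [0.489, -0.132, 0.0714], 'p': 0.84}]
```

View pics/s3.png

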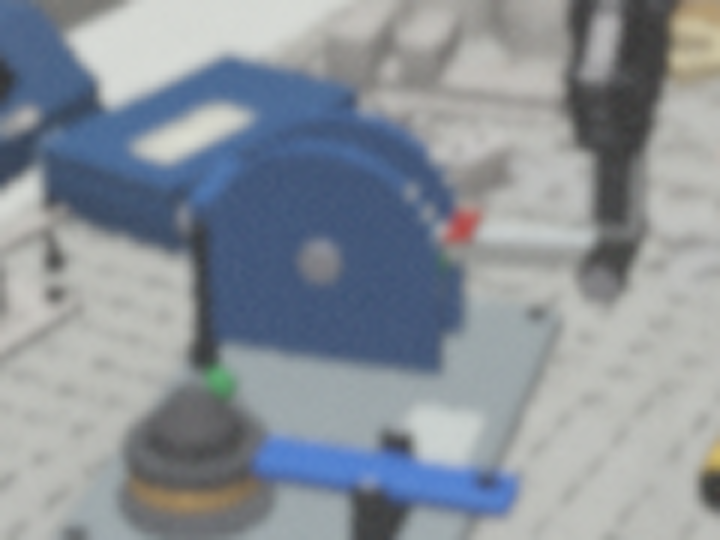

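```bash
python3 - <<'E'
from fit import *
r=capture("scene");yaw=np.radians(12.5)
ex=np.array([np.cos(yaw),np.sin(yaw)]);ey=np.array([-ex[1],ex[0]]);c=np.array([.5932,.0305])-.03*ex-.07*ey
off=None
for th in(.22,.44,.55,.6,.66,.72,.78):
    p=.75-th;h=con(c,yaw,[[.015-.12*np.cos(p),-.033,.06+.12*np.sin(p)],[.015-.052*np.cos(p),-.045,.06+.052*np.sin(p)],[.015-.055*np.cos(p),-.065,.06+.055*np.sin(p)]])
    q=(proj(r,h)+.5-[270,180])*6;print(th,"bar end",q[0].round(),"cheek mark",q[1].round(),"pointer",q[2].round())
print((proj(r,con(c,yaw,[[.015,-.043,.06],[.030,.07,.06]]))+.5-[270,180])*6)
E
```

```text
0.22 bar end [564. 171.] cheek mark [426. 218.] pointer [445. 195.]
0.44 bar end [589. 230.] cheek mark [437. 243.] pointer [456. 221.]
0.55 bar end [596. 260.] cheek mark [440. 255.] pointer [460. 234.]
0.6 bar end [598. 273.] cheek mark [441. 261.] pointer [461. 240.]
0.66 bar end [599. 290.] cheek mark [442. 267.] pointer [462. 247.]
0.72 bar end [600. 306.] cheek mark [443. 274.] pointer [462. 254.]
0.78 bar end [599. 321.] cheek mark [443. 281.] pointer [462. 261.]
[[321.52205493 263.31949552]
 [191.32081307 391.29400825]]
```

```bash
python3 -c "
from bench import *
s=get_state();print(s['time_s'],s['position'],s['ft_force']);print(job_done())"
```

```text
17.05 [ 0.49139647 -0.13014481  0.25469368] [-5.02873167 -2.0370239   5.96186221]
the job is handed in; nothing more can be done
None
```

The job is handed in at 17 s: the ring wrench is parked on the dock and released, and the closed fingers hold the jog lever in its third step (about 0.65 rad by fingertip height and camera, roughly 7 N measured); the verdict was not shown.

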